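# Clamp a spectacle frame and lock the castle nut

## Task

Clamp the spectacle frame in the bench clamp: first push the sliding jaw up against the frame. Then swing the castle nut's handle clockwise until it is tight (the handle meets the washer's upright tab) and just a little further, to the first slot that lines up with the locking pin and no farther, and finally push the pin fully home through that slot. Do not knock over the two bottles.

Things in the scene. Friction and masses are not known exactly. Their poses are not given: they have to be found in the camera images.
- stud_top (a point): Centre of the top of the clamp's fixed vertical stud (30 mm across, top 87 mm above the table); the nut turns about it. Its axes are the clamp's: x = the way the jaw slides to close, y = the way the pin slides in, z up. The clamp has a grey base 205 x 155 x 20 mm and on its +x side a fixed steel jaw 62 mm high, against which the amber spectacle frame stands on edge, 75 mm high.
- lug_face (a point): Middle of the rear (clamp -x) face of the push lug of the sliding jaw plate: an upright steel plate 46 mm wide (along y), 8 mm thick, from 22 to 62 mm above the table, at the end of the plate nearest the robot. This point is 42 mm above the table. Push it along clamp +x to close the jaw. Axes as the clamp's.
- jaw (a joint): How far the sliding jaw has closed, m: 0 = fully back, 0.030 = against the spectacle frame (a hard stop). Slides against about 4 N of friction and stays where it is left.
- nut_crown (a point): Centre of the dark castle nut's crown, on the stud's axis, 70 mm above the table; turns with the nut. The nut is 46 mm across flats; the crown, from 60 to 79 mm high and 48 mm across, has six 9 mm wide slots, 60 degrees apart, open upward and outward. About 0.2 N m turns the nut while loose, about 0.8 N m once tight; it stays where it is left.
- nut (a joint): Nut angle, rad, growing as it is tightened (clockwise from above). A slot faces the pin at 0 and every 1.047 rad from there. The handle's direction, anticlockwise from clamp +x, is 1.047 minus this value. Starts loose between -1.45 and -1.1; tight begins where it equals washer's start value (-0.75 to -0.25), so the slot wanted is the one at 0. Turns up to 0.9.
- handle_peg (a point): On the axis of the upright round peg (16 mm diameter, from 43 to 95 mm above the table) at the outer end of the nut's handle, 110 mm from the stud's axis; this point is 80 mm above the table. The handle itself is a 12 mm round bar 48 mm above the table. Push the peg sideways, along the circle, to turn the nut.
- washer (a joint): Angle of the brass tab washer under the nut, rad, same sense as nut. It stands still until the handle meets its tab (when nut equals this value), then is carried along stiffly and the two stay equal.
- tab (a point): Top of the washer's upright brass tab (16 x 6 mm, from 32 to 62 mm above the table), 47 mm from the stud's axis.
- pin (a joint): How far the locking pin is pushed in, m: starts at 0 to 0.006; 0.042 = fully home, its head against the guide block (a hard stop). About 2 N of friction; stays where left. A captive 5 mm round steel rod along clamp y, 70 mm above the table, in line with the hole in the stud; the nut's crown stops it unless a slot lines up.
- pin_face (a point): Middle of the outer (clamp -y) face of the pin's head: an upright steel plate 30 mm wide (along x), 8 mm thick, from 55 to 97 mm above the table. This point is 76 mm above the table. Push it along clamp +y. Axes as the clamp's.
- glue: White glue bottle with a nozzle, standing; 38 mm across, 105 mm tall; origin at the centre of its foot. Must stay upright.
- solvent: Black bottle with a red cap, standing; 52 mm across, 150 mm tall; origin at the centre of its foot. Must stay upright.
There are look-alikes about, which are no part of the job. What is shaped like the solvent but pink or yellow is not meant.

How it is judged:
By the outcome, as a careful person would: the job done as asked, in the order asked, and still so for the second after the job is handed in, with the robot touching nothing.
It also fails if it takes over 54 s, if anything falls off the work surface, if the arm or the gripper's body presses on something with over 40 N, if the wrist force passes 120 N, or if a joint passes its speed limit or range.

## Robot

A 6-joint arm with a two-finger parallel gripper is mounted at the origin on the work surface. World frame = base frame: x ahead of the robot, y to its left, z up, the work surface at z = 0. Lengths are in m, angles in rad, forces in N, time in s.
With the tool pointing down it reaches from about 0.35 to 0.725 m from the base axis. Payload 4.3 kg.
Tool frame: the origin (TCP) lies at the very end of the fingers, on their centre line; the grasp point (between the pads) lies 19 mm behind it; z points along the fingers, y is the line along which they close (so a half turn about z gives the same grasp; the last joint's range is limited). The gripper opens to 85 mm and grips with 20 to 120 N. Pads are 22 mm wide; open, the fingers measure 114 mm over their backs; the gripper's body (76 mm by 85 mm) begins 54 mm behind the grasp point. The pads swing forward as they close: fully open they stand 13 mm farther back than shut.
Start: joints at [-1.44, 0.377, 0.081, 1.274, 0, 1.46], TCP at [0.137, -0.558, 0.204] pointing down, gripper open.
Joint ranges: [-2.72, 2.72], [-0.84, 1.66], [-1.02, 1.22], [-1.77, 2.12], [-1.37, 1.28], [-3.14, 3.14]. Speed limits (rad/s): [2.57, 2.57, 3.14, 3.14, 3.14, 3.14].

## Interface

Orientations are given as a unit quaternion [w, x, y, z].
In Python, from cell import robot gives the robot as it stands.
- The arm moves only by the shell command python3 -m handwheel 'ROWS'. ROWS is JSON, one flat list of numbers, 7 for each row, row after row: the shift along the world's x, y, z in mm, then the turn, a rotation vector about the world's x, y, z in degrees, then the finger opening in mm, from 0 to 85.4. In form: [x, y, z, ax, ay, az, gripper, x, y, z, ax, ay, az, gripper, ...]. A call has 1 to 10 rows; each row is the pose to reach, as a shift and turn from the pose commanded when the call began; what a row does not reach only later rows make up. A row lasts 1/10 s, in which the tool goes at most 50 mm and 8.59 degrees, less where a joint would pass 70% of its speed; a pose out of reach is approached as far as the arm can. A call with a gripper value outside its range is refused whole. The fingers move at their own pace and stop on an object; the grip force is fixed at half the most. Time passes only in rows, so rows that repeat a pose let the fingers close. It gives the time, the measured TCP pose, the force, the opening and the grip force at its end, in the units of the state.
- robot.sense(): the state, without advancing time (a new reading comes with each control period).
- robot.snapshot(name): name is "scene" or "side" or "wrist"; returns a dict with "img" (384x512x3 uint8, red, green, blue), "mtx" (3x3 intrinsics, pixels), "distortion" ([k1, k2, p1, p2, k3] as OpenCV has them; the pictures are not rectified), "camera_from_world" (4x4, takes a point from world to camera coordinates). Camera axes: x right, y down, z forward; pixel columns grow to the right and rows downward; lengths in m; the calibration is good to about 2 mm. A picture is of the moment at which its call begins. There is no depth.
- robot.sign_off(): hands the job in; it is judged then, once.
The state is a dict: "clock": time; "q": joint angles; "dq": joint speeds; "joint_efforts": joint torques, N m; "position": TCP position; "tool_rot": TCP orientation; "wrist_force": force on the tool from outside, world axes, zero at the start; "torque": the same for the moment, N m; "opening": finger opening in m; "gripper_force": force on a finger pad.
Only numpy, scipy, OpenCV 4.12 (cv2) and the standard library are available. Lean on these libraries where they do the work, as an engineer would, in place of code of your own. Each camera call takes 0.05 s, during which the arm holds its last target. There are 200 camera calls.

## Working session

There is one attempt and no reset: what is moved stays moved. The work goes in short steps, Python scripts to look and compute and a shell command to move; the robot and the scene stay as the last step left them, time stands still between calls to the robot, and variables do not carry over. Pictures are saved under pics/ and viewed, at most 10 in all, crops included, and the job is handed in when it is done.

```bash
ls; mkdir -p pics; python3 - <<'E'
from cell import robot
import cv2, numpy as np, pickle
d={}
for n in ["scene","side"]:
    s=robot.snapshot(n); d[n]=s
    cv2.imwrite(f"pics/{n}0.png",s["img"][:,:,::-1])
    T=np.linalg.inv(s["camera_from_world"]); print(n,T[:3,3],T[:3,2],s["distortion"])
pickle.dump(d,open("s0.pkl","wb"))
print(robot.sense())
E
```

```text
pics
scene [1.2110706  0.14405245 0.95858301] [-0.5623907  -0.07249844 -0.82368725] [0.00671545 0.         0.         0.         0.        ]
side [ 0.37460356 -0.78360164  0.54827292] [ 0.23052353  0.84759987 -0.47794703] [-0.12978996  0.          0.          0.          0.        ]
{'clock': 0.1, 'q': array([-1.44029737e+00,  3.77984525e-01,  7.97758518e-02,  1.27444389e+00,
        4.03339137e-06,  1.46048889e+00]), 'dq': array([ 0.00098448, -0.00039059,  0.00227023, -0.0005023 ,  0.00017315,
        0.00036055]), 'joint_efforts': array([ 1.36551374e-03, -4.64692926e+01,  2.70582533e+01,  1.20470702e-02,
       -9.49056266e-05,  4.09737225e-06]), 'position': array([ 0.13704713, -0.55775837,  0.20286385]), 'tool_rot': array([-9.28093427e-04,  9.92759861e-01,  1.20112438e-01, -7.35332904e-06]), 'wrist_force': array([-0.23129241, -0.26025986,  0.06884494]), 'torque': array([ 0.02356421, -0.0227847 ,  0.03034161]), 'gripper_force': 0.0, 'opening': 0.08543572703138244}
```

View pics/scene0.png

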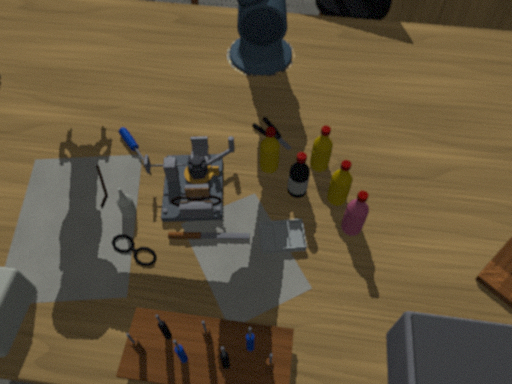

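View pics/side0.png

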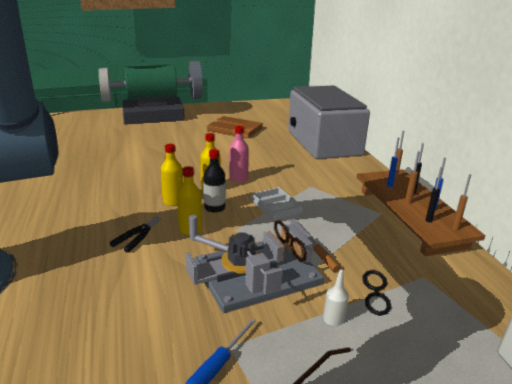

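The scene view shows the clamp at about (195,190), the white glue bottle at (127,200) and the black solvent bottle with red cap at (299,178). The yellow bottles at (270,150), (321,150) and (340,185) and the pink one at (355,215) are look-alikes; only the black one fits the solvent. In the side view the glue is at (337,300), the solvent at (214,185) and the peg top at (193,220). I'll enlarge both clamp regions to confirm.

```bash
python3 - <<'E'
import cv2, numpy as np, pickle
d=pickle.load(open("s0.pkl","rb"))
a=d["scene"]["img"][115:235,110:320,::-1]; cv2.imwrite("pics/c1.png",cv2.resize(a,(798,456),interpolation=cv2.INTER_CUBIC))
a=d["side"]["img"][140:335,165:365,::-1]; cv2.imwrite("pics/c2.png",cv2.resize(a,(600,585),interpolation=cv2.INTER_CUBIC))
E
```

```text
(no output)
```

View pics/c1.png

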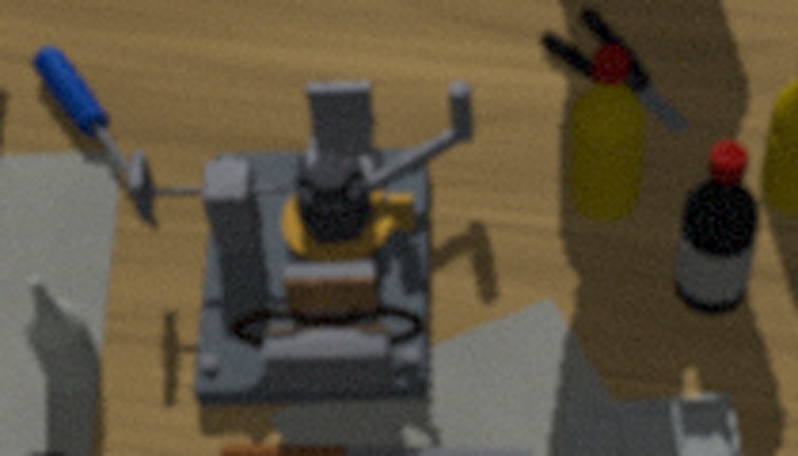

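View pics/c2.png

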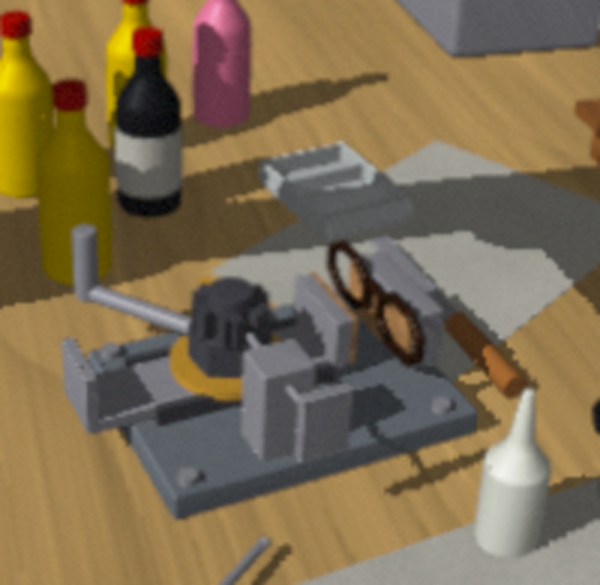

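The crops confirm the layout: lug top edge at crop1 (307–370, 87), peg top (460,90), pin head (147,190). In crop2: peg top (84,232), lug (65–97, 340–430), pin head (325,390), glue (512,500). The black bottle is the solvent, and it stands clear of the clamp.

```bash
cat > h.py <<'E'
import cv2, numpy as np
def ray(s,p):
    u=cv2.undistortPoints(np.array([[p]],float),s["mtx"],np.array(s["distortion"],float))[0,0]
    T=np.linalg.inv(s["camera_from_world"]); return T[:3,3],T[:3,:3]@np.array([u[0],u[1],1])
def onz(s,p,z):
    o,d=ray(s,p); return (o+d*(z-o[2])/d[2]).round(4)
def two(s1,p1,s2,p2):
    o1,d1=ray(s1,p1);o2,d2=ray(s2,p2)
    t=np.linalg.lstsq(np.c_[d1,-d2],o2-o1,rcond=None)[0]
    a=o1+d1*t[0];b=o2+d2*t[1]; return ((a+b)/2).round(4),round(np.linalg.norm(a-b),4)
def proj(s,P):
    M=s["camera_from_world"]; r=cv2.Rodrigues(M[:3,:3])[0]
    return cv2.projectPoints(np.array(P,float).reshape(-1,3),r,M[:3,3],s["mtx"],np.array(s["distortion"],float))[0][:,0]
E
python3 - <<'E'
from h import *; import pickle
d=pickle.load(open("s0.pkl","rb")); S,D=d["scene"],d["side"]
c1=lambda x,y:(110+x/3.8-.37,115+y/3.8-.37); c2=lambda x,y:(165+x/3-.33,140+y/3-.33)
for n,p,z in [("lugL",(307,87),.062),("lugR",(371,87),.062),("peg",(460,89),.095),("studish",(332,160),.08),("pinhead",(138,155),.097),("pinheadB",(150,222),.055),("baseRR",(430,152),.02),("baseFR",(430,388),.02),("baseFL",(197,390),.02),("baseFLb",(197,405),0),("baseFRb",(428,402),0),("solv",(712,305),0),("glueTop",(38,285),.105)]:
    print(n,onz(S,c1(*p),z))
for n,p,z in [("lugtopFar",(65,340),.062),("lugtopNear",(97,372),.062),("peg",(84,230),.095),("stud/crown",(230,285),.079),("pinTopL",(298,405),.097),("pinTopR",(352,390),.097),("glueFoot",(510,545),0),("solvFoot",(148,208),0),("baseNearL",(178,500),.02),("baseNearR",(475,412),.02),("yellowfoot",(75,275),0),("pegbase",(88,296),.043)]:
    print(n,onz(D,c2(*p),z))
print("peg",two(S,c1(460,89),D,c2(84,230)))
E
```

```text
lugL [ 0.4556 -0.1342  0.062 ]
lugR [ 0.4493 -0.0886  0.062 ]
peg [ 0.4707 -0.0186  0.095 ]
studish [ 0.533  -0.0974  0.08  ]
pinhead [ 0.5597 -0.2224  0.097 ]
pinheadB [ 0.5838 -0.2159  0.055 ]
baseRR [ 0.4695 -0.0444  0.02  ]
baseFR [ 0.6674 -0.009   0.02  ]
baseFL [ 0.6898 -0.1615  0.02  ]
baseFLb [ 0.6901 -0.165   0.    ]
baseFRb [ 0.6668 -0.0117  0.    ]
solv [0.5623 0.1717 0.    ]
glueTop [ 0.676  -0.2522  0.105 ]
lugtopFar [ 0.446 -0.094  0.062]
lugtopNear [ 0.46   -0.1304  0.062 ]
peg [ 0.4696 -0.0215  0.095 ]
stud/crown [ 0.5524 -0.0811  0.079 ]
pinTopL [ 0.5531 -0.2296  0.097 ]
pinTopR [ 0.5853 -0.2236  0.097 ]
glueFoot [ 0.6735 -0.263   0.    ]
solvFoot [0.5448 0.1617 0.    ]
baseNearL [ 0.4931 -0.2039  0.02  ]
baseNearR [ 0.689  -0.1671  0.02  ]
yellowfoot [0.4735 0.0749 0.    ]
pegbase [ 0.4706 -0.02    0.043 ]
peg (array([ 0.4698, -0.0189,  0.0936]), np.float64(0.0004))
```

Estimated so far: clamp yaw is about 9.5°, stud at about (0.549, -0.095), peg at (0.470, -0.019), lug face at (0.4525, -0.111) and pin head at (0.569, -0.227). I'll go behind the lug with the gripper closed.

```bash
python3 -m handwheel '[266,438,0,0,0,-4.3,0,266,438,0,0,0,-4.3,0,266,438,0,0,0,-4.3,0,266,438,0,0,0,-4.3,0,266,438,0,0,0,-4.3,0,266,438,0,0,0,-4.3,0,266,438,0,0,0,-4.3,0,266,438,0,0,0,-4.3,0,266,438,0,0,0,-4.3,0,266,438,0,0,0,-4.3,0]'; python3 -c "
from cell import robot;print(robot.sense()['q'])"
```

```text
clock: 1.1
position: [0.3971, -0.1291, 0.2036]
tool_rot: [0.0, 0.997, 0.083, -0.0]
wrist_force: [1.2, 0.1, -1.3]
opening: 0.0002
gripper_force: 0.0
[-4.66373573e-01  6.00137696e-02 -3.25071216e-01  1.18572131e+00
 -1.76234903e-04  2.50968575e+00]
```

```bash
python3 -m handwheel '[6,9,-50,0,0,0,0,6,9,-100,0,0,0,0,6,9,-140,0,0,0,0,6,9,-167,0,0,0,0,6,9,-167,0,0,0,0,6,9,-167,0,0,0,0]'; python3 - <<'E'
from cell import robot
import cv2
for n in ["side"]:
    s=robot.snapshot(n); cv2.imwrite("pics/side1.png",cv2.resize(s["img"][140:335,110:365,::-1],(765,585),interpolation=cv2.INTER_CUBIC))
E
```

```text
clock: 1.7
position: [0.4022, -0.1219, 0.0369]
tool_rot: [-0.0, 0.997, 0.083, -0.001]
wrist_force: [-0.2, -0.3, 0.4]
opening: 0.0
gripper_force: 0.0
```

View pics/side1.png

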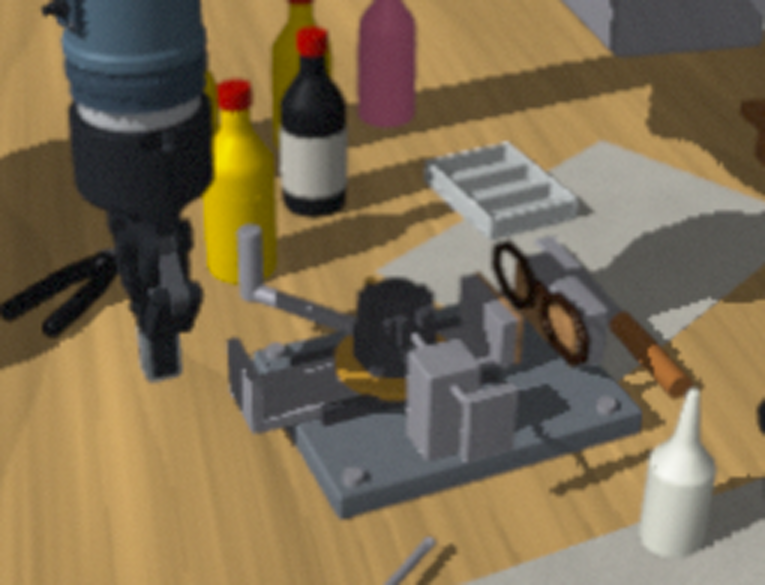

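The finger at (160,370) is behind the lug at (245,380) and aligned with it. I'll push along clamp x.

```bash
python3 -m handwheel '[20,4,0,0,0,0,0,30,6,0,0,0,0,0,35,7,0,0,0,0,0,40,8,0,0,0,0,0,44,8,0,0,0,0,0,48,9,0,0,0,0,0,52,10,0,0,0,0,0,55,10,0,0,0,0,0,58,11,0,0,0,0,0,58,11,0,0,0,0,0]'
```

```text
clock: 2.75
position: [0.461, -0.1111, 0.0367]
tool_rot: [0.0, 0.997, 0.083, 0.0]
wrist_force: [-0.5, 0.2, -0.0]
opening: -0.0
gripper_force: 0.0
```

```bash
python3 -m handwheel '[3,0,0,0,0,0,0,6,1,0,0,0,0,0]'; python3 -m handwheel '[3,0,0,0,0,0,0,6,1,0,0,0,0,0]'; python3 -c "
from cell import robot;import cv2
s=robot.snapshot('side'); cv2.imwrite('pics/side2.png',cv2.resize(s['img'][140:335,110:365,::-1],(765,585),interpolation=cv2.INTER_CUBIC))"
```

```text
clock: 2.95
position: [0.4667, -0.1101, 0.0367]
tool_rot: [0.0, 0.997, 0.083, -0.0]
wrist_force: [0.0, 0.3, -0.5]
opening: -0.0001
gripper_force: 0.0
clock: 3.15
position: [0.473, -0.1091, 0.0367]
tool_rot: [0.0, 0.997, 0.083, 0.0]
wrist_force: [0.1, -0.4, 0.3]
opening: 0.0001
gripper_force: 0.0
```

View pics/side2.png

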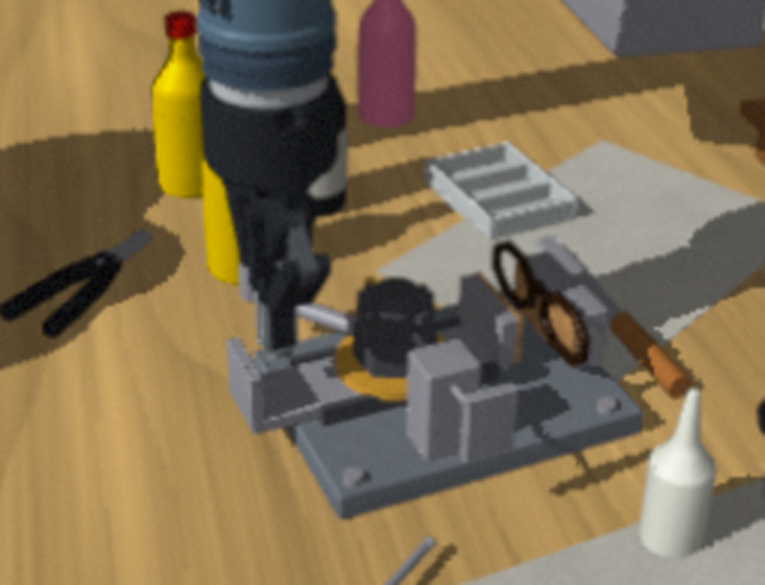

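The finger at (275,355) seems to have passed the lug at (245,390) without touching it. I'll check projections before going on.

```bash
python3 - <<'E'
from h import *; from cell import robot
D=robot.snapshot("side"); S=robot.snapshot("scene")
P=[[.4735,-.1091,.0367],[.4525,-.1114,.062],[.4525,-.1114,.022]]
print("side crop",((proj(D,P)-[110,140])*3).round()); print("scene crop",((proj(S,P)-[110,115])*3.8).round())
print(robot.sense()["position"])
cv2.imwrite("pics/sc3.png",cv2.resize(S["img"][115:235,110:320,::-1],(798,456),interpolation=cv2.INTER_CUBIC))
E
```

```text
side crop [[279. 381.]
 [244. 354.]
 [246. 407.]]
scene crop [[338. 131.]
 [338.  86.]
 [343. 121.]]
[ 0.47292669 -0.10905025  0.03675188]
```

View pics/sc3.png

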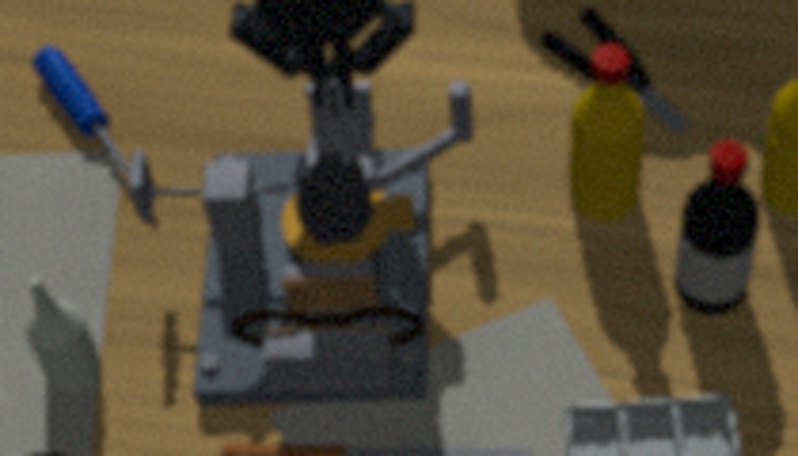

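The numbers say the tip is past the lug face with no force felt. I'll make one composite, enlarged, of the lug before and now in both views.

```bash
python3 - <<'E'
from h import *; from cell import robot; import pickle
d=pickle.load(open("s0.pkl","rb"))
D=robot.snapshot("side"); S=robot.snapshot("scene")
def c(s,x,y,w,h): return cv2.resize(cv2.convertScaleAbs(s["img"][y:y+h,x:x+w,::-1],alpha=1.5),(400,300),interpolation=cv2.INTER_CUBIC)
print(np.abs(D["img"].astype(int)-d["side"]["img"]).mean())
im=np.vstack([np.hstack([c(d["scene"],165,120,80,60),c(S,165,120,80,60)]),np.hstack([c(d["side"],170,225,100,75),c(D,170,225,100,75)])])
cv2.imwrite("pics/comp.png",im)
P=[[.4735,-.1091,.0367]]
print(proj(S,P)-[165,120],(proj(S,P)-[165,120])*5,(proj(D,P)-[170,225])*4)
E
```

```text
17.306043836805557
[[34.04085905 29.41937922]] [[170.20429523 147.0968961 ]] [[131.83406348 168.2549912 ]]
```

View pics/comp.png

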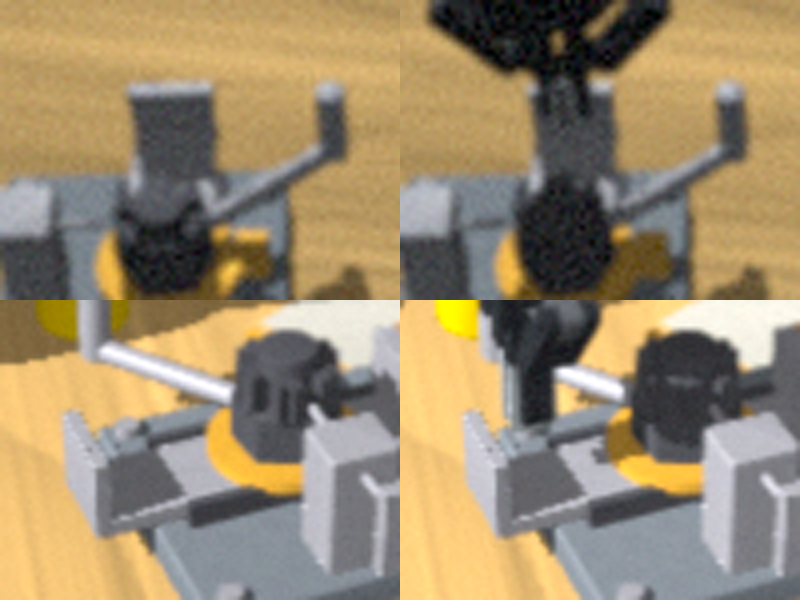

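```bash
python3 - <<'E'
from h import *; from cell import robot
D=robot.snapshot("side"); S=robot.snapshot("scene")
print(two(S,(165+33,120+23),D,(170+31,225+31)), robot.sense()["position"],robot.sense()["q"],robot.sense()["opening"])
E
```

```text
(array([ 0.4711, -0.1094,  0.0618]), np.float64(0.0013)) [ 0.4725035  -0.10904721  0.03669721] [-3.57663346e-01  3.21828172e-01 -4.60748825e-01  7.88406112e-01
 -8.67998332e-05  2.61823103e+00] 0.00018038363757494328
```

Triangulation puts the fingertip at z≈0.062, while the reported value is 0.037. The shut fingers therefore end about 25 mm higher than reported and skimmed over the lug. I'll back off, go lower and push again.

```bash
python3 -m handwheel '[0,0,12,0,0,0,0,-45,-8,12,0,0,0,0,-66,-12,12,0,0,0,0,-66,-12,-10,0,0,0,0,-66,-12,-22,0,0,0,0,-66,-12,-22,0,0,0,0]' ; python3 -m handwheel '[20,4,0,0,0,0,0,26,5,0,0,0,0,0,30,5,0,0,0,0,0,34,6,0,0,0,0,0,38,7,0,0,0,0,0,42,7,0,0,0,0,0]'; python3 - <<'E'
from h import *; from cell import robot
D=robot.snapshot("side"); print((proj(D,[robot.sense()["position"]])))
cv2.imwrite("pics/n1.png",D["img"][:,:,::-1])
E
```

```text
clock: 4.1
position: [0.4049, -0.1204, 0.0135]
tool_rot: [-0.001, 0.997, 0.083, -0.001]
wrist_force: [-1.4, 0.8, 0.2]
opening: 0.0001
gripper_force: 0.0
clock: 4.7
position: [0.4477, -0.1138, 0.0146]
tool_rot: [-0.0, 0.997, 0.083, -0.001]
wrist_force: [-4.2, -0.0, 2.5]
opening: -0.0001
gripper_force: 2.2
[[190.38932797 279.85260246]]
```

Contact at about 4 N, the expected friction. I'll push on to the stop.

```bash
python3 -m handwheel '[4,1,0,0,0,0,0,8,1,0,0,0,0,0,12,2,0,0,0,0,0,16,3,0,0,0,0,0,20,3,0,0,0,0,0]'; python3 -m handwheel '[2,0,0,0,0,0,0,4,1,0,0,0,0,0]';python3 -m handwheel '[2,0,0,0,0,0,0,2,0,0,0,0,0,0]';python3 -m handwheel '[2,0,0,0,0,0,0,2,0,0,0,0,0,0]'
```

```text
clock: 5.25
position: [0.461, -0.1112, 0.0136]
tool_rot: [0.001, 0.997, 0.082, -0.007]
wrist_force: [-26.9, -5.0, 17.1]
opening: -0.0003
gripper_force: 13.7
clock: 5.45
position: [0.4608, -0.1111, 0.0131]
tool_rot: [0.002, 0.997, 0.082, -0.011]
wrist_force: [-33.2, -10.7, 24.6]
opening: 0.0001
gripper_force: 17.4
clock: 5.65
position: [0.4606, -0.111, 0.0128]
tool_rot: [0.002, 0.997, 0.082, -0.013]
wrist_force: [-33.6, -8.7, 24.8]
opening: 0.0002
gripper_force: 17.6
clock: 5.85
position: [0.4604, -0.1109, 0.0124]
tool_rot: [0.002, 0.997, 0.081, -0.015]
wrist_force: [-37.0, -9.7, 25.0]
opening: 0.0002
gripper_force: 19.5
```

Stalled at 37 N with lift. I'll back off and look.

```bash
python3 -m handwheel '[-10,-2,0,0,0,0,0,-14,-3,0,0,0,0,0,-14,-3,0,0,0,0,0]'; python3 - <<'E'
from h import *; from cell import robot; import pickle
d=pickle.load(open("s0.pkl","rb"))
D=robot.snapshot("side"); S=robot.snapshot("scene")
def c(s,x,y,w,h): return cv2.resize(cv2.convertScaleAbs(s["img"][y:y+h,x:x+w,::-1],alpha=1.5),(400,300),interpolation=cv2.INTER_CUBIC)
im=np.vstack([np.hstack([c(S,165,120,80,60),c(d["side"],240,210,100,75)]),np.hstack([c(D,240,210,100,75),c(D,170,225,100,75)])])
cv2.imwrite("pics/comp2.png",im)
E
```

```text
clock: 6.15
position: [0.4617, -0.1129, 0.0144]
tool_rot: [-0.0, 0.997, 0.083, -0.001]
wrist_force: [-6.8, -0.3, -0.4]
opening: -0.0002
gripper_force: 3.1
```

View pics/comp2.png

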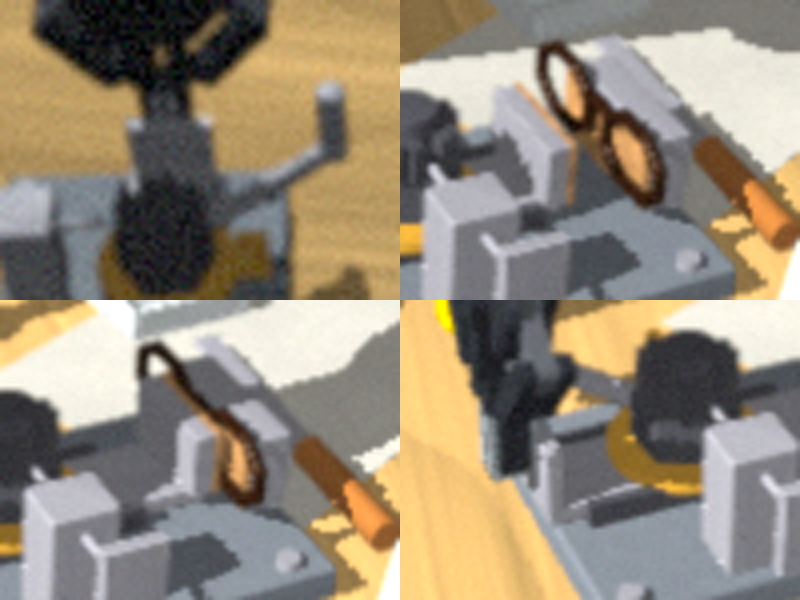

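The lug moved about 15 px, and the cork-faced jaw pad at (200,430) now bears on the frame at (240,450). I'll check the lug travel numerically and the finger tip height.

```bash
python3 - <<'E'
from h import *; from cell import robot; import pickle
d=pickle.load(open("s0.pkl","rb")); S,D=d["scene"],d["side"]
print("lug before",onz(S,(165+34,120+17.4),.062),"now",onz(S,(165+34,120+24),.062))
print("side before far",onz(D,(170+16.5,225+28),.062),"now",onz(D,(170+33,225+29.5),.062))
print("tip",two(S,(165+33.5,120+24),D,(170+26,225+43)),robot.sense()["position"])
E
```

```text
lug before [ 0.452  -0.1111  0.062 ] now [ 0.4751 -0.1062  0.062 ]
side before far [ 0.4463 -0.094   0.062 ] now [ 0.475  -0.1051  0.062 ]
tip (array([ 0.4592, -0.1137,  0.041 ]), np.float64(0.002)) [ 0.46171819 -0.11289722  0.01437941]
```

```bash
python3 -m handwheel '[-25,-4,0,0,0,0,0,-40,-6,30,0,0,0,0,-60,-9,80,0,0,0,0,-80,-12,130,0,0,0,0,-80,-12,170,0,0,0,0,-80,-12,170,0,0,0,0]'; python3 - <<'E'
from h import *; from cell import robot; import pickle
d=pickle.load(open("s0.pkl","rb"))
D=robot.snapshot("side"); S=robot.snapshot("scene"); pickle.dump({"side":D,"scene":S},open("s1.pkl","wb"))
def m(n,b,x,y,w,h,z):
    a=d[n]["img"]; t=cv2.cvtColor(a[y:y+h,x:x+w],7); g=cv2.cvtColor(b["img"][y-15:y+h+15,x-15:x+w+40],7)
    r=cv2.matchTemplate(g,t,cv2.TM_CCOEFF_NORMED); _,v,_,l=cv2.minMaxLoc(r); dx,dy=l[0]-15,l[1]-15
    p=(x+w/2,y+h/2); q=(p[0]+dx,p[1]+dy); print(n,dx,dy,round(v,2),onz(b,q,z)-onz(b,p,z))
m("side",D,183,250,22,34,.05); m("side",D,264,228,20,30,.05); m("scene",S,187,134,26,20,.05); m("side",D,300,260,40,50,.05)
E
```

```text
clock: 6.85
position: [0.3891, -0.1279, 0.1923]
tool_rot: [0.004, 0.997, 0.083, 0.008]
wrist_force: [0.9, 0.4, 0.1]
opening: 0.0001
gripper_force: 0.0
side 14 -7 0.87 [0.0282 0.0155 0.    ]
side -15 -8 0.51 [-0.0209  0.0339  0.    ]
scene 0 7 0.92 [0.0243 0.0051 0.    ]
side 0 0 1.0 [0. 0. 0.]
```

```bash
cat > m.py <<'E'
from h import *
def sub(a,b,x,y,w,h,ml=12,mr=40,k=8):
    f=lambda i:cv2.resize(cv2.cvtColor(i,7),None,fx=k,fy=k,interpolation=cv2.INTER_CUBIC)
    r=cv2.matchTemplate(f(b["img"][y-ml:y+h+ml,x-ml:x+w+mr]),f(a["img"][y:y+h,x:x+w]),cv2.TM_CCOEFF_NORMED)
    _,v,_,l=cv2.minMaxLoc(r); return np.array(l)/k-ml,round(v,2)
E
python3 - <<'E'
from m import *; import pickle
d=pickle.load(open("s0.pkl","rb")); e=pickle.load(open("s1.pkl","rb"))
p=np.array([.4525,-.1114,.045]); u=np.array([.986,.165,0])
for n,b in [("side",(183,250,15,34)),("side",(180,247,26,38)),("scene",(187,134,26,14)),("scene",(188,134,24,9))]:
    print(n,*sub(d[n],e[n],*b),[(t,(proj(e[n],p+u*t)-proj(e[n],p))[0].round(1)) for t in (.02,.025,.03)])
# pad top corner / frame
E
```

```text
side [13.75 -3.25] 0.82 [(0.02, array([10.4, -2.4])), (0.025, array([13., -3.])), (0.03, array([15.6, -3.7]))]
side [13.25  -6.125] 0.86 [(0.02, array([10.4, -2.4])), (0.025, array([13., -3.])), (0.03, array([15.6, -3.7]))]
scene [-0.25   6.875] 0.98 [(0.02, array([-0.3,  5.6])), (0.025, array([-0.4,  7. ])), (0.03, array([-0.5,  8.4]))]
scene [-0.25  7.  ] 0.98 [(0.02, array([-0.3,  5.6])), (0.025, array([-0.4,  7. ])), (0.03, array([-0.5,  8.4]))]
```

Both views give about 25 mm of travel. I'll push again 12 mm higher on the lug to see whether the stop is the jaw itself.

```bash
python3 -m handwheel '[25,4,-40,0,0,0,0,45,8,-85,0,0,0,0,45,8,-130,0,0,0,0,45,8,-166,0,0,0,0,45,8,-166,0,0,0,0]'; python3 -m handwheel '[12,2,0,0,0,0,0,20,3,0,0,0,0,0,24,4,0,0,0,0,0,28,4,0,0,0,0,0]';  python3 -m handwheel '[3,1,0,0,0,0,0,5,1,0,0,0,0,0]'
```

```text
clock: 7.45
position: [0.423, -0.1144, 0.0134]
tool_rot: [-0.003, 0.997, 0.083, -0.005]
wrist_force: [-1.4, 0.7, -0.0]
opening: -0.0003
gripper_force: 0.0
clock: 7.85
position: [0.4581, -0.1136, 0.0204]
tool_rot: [0.001, 0.997, 0.083, 0.002]
wrist_force: [0.0, 0.4, -0.1]
opening: -0.0
gripper_force: 0.0
clock: 8.05
position: [0.4613, -0.1121, 0.0192]
tool_rot: [0.0, 0.997, 0.083, 0.0]
wrist_force: [0.0, 0.2, 0.1]
opening: -0.0
gripper_force: 0.0
```

```bash
python3 -m handwheel '[2,0,4,0,0,0,0,3,1,8,0,0,0,0]';  for i in 1 2 3; do python3 -m handwheel '[1,0,0,0,0,0,0,2,0,0,0,0,0,0]' | grep -E "pos|force"; done
```

```text
clock: 8.25
position: [0.4614, -0.111, 0.0262]
tool_rot: [-0.0, 0.997, 0.083, -0.002]
wrist_force: [-4.3, -1.2, -2.6]
opening: 0.0004
gripper_force: 2.4
position: [0.4613, -0.1109, 0.0264]
wrist_force: [-11.4, -0.8, 7.8]
gripper_force: 5.8
position: [0.4613, -0.1109, 0.0262]
wrist_force: [-15.6, -2.6, 11.3]
gripper_force: 7.9
position: [0.4612, -0.1109, 0.0258]
wrist_force: [-19.6, -3.6, 14.7]
gripper_force: 10.2
```

It stops at the same x with the finger 13 mm higher, so this is the jaw's hard stop (the jaw did not start fully back). Now I'll retreat and go over the peg.

```bash
python3 -m handwheel '[-30,-5,0,0,0,0,0,-30,-5,50,0,0,0,0,-30,-5,100,0,0,8,50,-30,-5,110,0,0,16,50,-30,-5,110,0,0,24,50,-30,-5,110,0,0,32,50,-30,-5,110,0,0,40,50,-30,-5,110,0,0,48,50,-30,-5,110,0,0,56,50,-30,-5,110,0,0,64,50]';python3 -m handwheel '[10,30,0,0,0,8,50,20,60,0,0,0,16,50,30,80,0,0,0,24,50,35,90,0,0,0,32,50,35,90,0,0,0,40,50,35,90,0,0,0,48,50,35,90,0,0,0,56,50,35,90,0,0,0,62.5,50,35,90,0,0,0,62.5,50]'; python3 - <<'E'
from m import *; import pickle; from cell import robot
d=pickle.load(open("s0.pkl","rb")); D=robot.snapshot("side"); 
e=pickle.load(open("s1.pkl","rb"))
print("peg shift s1",sub(d["scene"],e["scene"],227,135,14,16),sub(d["side"],e["side"],188,213,10,18))
print(robot.sense()["q"])
E
```

```text
clock: 9.85
position: [0.4402, -0.116, 0.1374]
tool_rot: [0.0, 0.8, 0.601, 0.001]
wrist_force: [-0.9, 0.5, 0.5]
opening: 0.0497
gripper_force: 0.0
clock: 10.75
position: [0.4751, -0.0259, 0.1373]
tool_rot: [0.001, 0.375, 0.927, 0.0]
wrist_force: [0.0, -0.0, 0.7]
opening: 0.0501
gripper_force: 0.0
peg shift s1 (array([0., 0.]), 0.99) (array([-0.25 ,  0.125]), 0.82)
[-1.88403894e-01  2.10205451e-01 -3.24881315e-01  1.03459212e+00
  5.23339691e-04  5.81827270e-01]
```

```bash
python3 -m handwheel '[-5,7,-40,0,0,0,50,-5,7,-75,0,0,0,50,-5,7,-95,0,0,0,50,-5,7,-95,0,0,0,50]'; python3 -m handwheel '[0,0,0,0,0,0,30,0,0,0,0,0,0,15,0,0,0,0,0,0,8,0,0,0,0,0,0,8,0,0,0,0,0,0,8]'
```

```text
clock: 11.2
position: [0.4668, -0.0185, 0.0393]
tool_rot: [-0.003, 0.376, 0.927, -0.0]
wrist_force: [-1.5, 0.9, -0.1]
opening: 0.0498
gripper_force: 0.0
clock: 11.7
position: [0.4713, -0.0194, 0.0435]
tool_rot: [0.002, 0.375, 0.927, 0.0]
wrist_force: [-2.5, 0.6, 6.6]
opening: 0.0142
gripper_force: 58.5
```

Gripped (opening 14 mm, 58 N). I'll compute arc shifts about the stud.

```bash
cat > arc.py <<'E'
import numpy as np
def arc(c,p,dels,R=.11):
    r=np.array(p)-c; f=np.arctan2(r[1],r[0])
    return [(a,*((R*np.array([np.cos(f+np.radians(a)),np.sin(f+np.radians(a))])-R*r/np.linalg.norm(r))*1000).round(1)) for a in dels]
E
python3 -c "
from arc import *
for l in arc([.549,-.095],[.4713,-.0194],range(-5,-41,-5)): print(l)"
```

```text
(-5, np.float64(7.0), np.float64(6.6))
(-10, np.float64(14.5), np.float64(12.5))
(-15, np.float64(22.5), np.float64(17.8))
(-20, np.float64(31.0), np.float64(22.3))
(-25, np.float64(39.8), np.float64(26.1))
(-30, np.float64(48.9), np.float64(29.1))
(-35, np.float64(58.3), np.float64(31.3))
(-40, np.float64(67.8), np.float64(32.7))
```

```bash
python3 -m handwheel '[7,6.6,0,0,0,-5,8,14.5,12.5,0,0,0,-10,8,14.5,12.5,0,0,0,-10,8]'; python3 -m handwheel '[8,5.3,0,0,0,-5,8,16.5,9.8,0,0,0,-10,8,16.5,9.8,0,0,0,-10,8]'; python3 -m handwheel '[8.8,3.8,0,0,0,-5,8,17.9,6.8,0,0,0,-10,8,17.9,6.8,0,0,0,-10,8]'
```

```text
clock: 12.0
position: [0.4866, -0.0065, 0.0435]
tool_rot: [0.002, 0.455, 0.891, 0.001]
wrist_force: [0.1, 1.6, 5.6]
opening: 0.0141
gripper_force: 58.8
clock: 12.3
position: [0.5033, 0.0031, 0.0435]
tool_rot: [0.002, 0.53, 0.848, 0.001]
wrist_force: [0.3, 0.5, 6.7]
opening: 0.0137
gripper_force: 59.1
clock: 12.6
position: [0.5201, 0.0093, 0.0434]
tool_rot: [0.002, 0.602, 0.798, 0.0]
wrist_force: [-2.5, -2.0, 7.9]
opening: 0.0141
gripper_force: 59.3
```

```bash
cat > fit.py <<'E'
import numpy as np; from scipy.optimize import least_squares as L
def fit(P):
    P=np.array(P); c=L(lambda c:np.hypot(*(P-c).T)-.11,[.549,-.095]); return c.x,c.fun
E
python3 -c "
from arc import *; from fit import fit
c,r=fit([(.4713,-.0194),(.4866,-.0065),(.5033,.0031),(.5201,.0093)]);print(c,r)
for l in arc(c,[.5201,.0093],range(-5,-41,-5)): print(l)"
```

```text
[ 0.54958454 -0.09668067] [ 3.50767360e-06 -1.79115080e-06 -7.08633585e-06  5.63939503e-06]
(-5, np.float64(9.3), np.float64(2.2))
(-10, np.float64(18.9), np.float64(3.5))
(-15, np.float64(28.4), np.float64(4.0))
(-20, np.float64(38.0), np.float64(3.7))
(-25, np.float64(47.5), np.float64(2.5))
(-30, np.float64(56.9), np.float64(0.5))
(-35, np.float64(66.1), np.float64(-2.3))
(-40, np.float64(75.0), np.float64(-5.8))
```

```bash
python3 -m handwheel '[9.3,2.2,0,0,0,-5,8,18.9,3.5,0,0,0,-10,8,18.9,3.5,0,0,0,-10,8]'; python3 -m handwheel '[9.5,0.5,0,0,0,-5,8,19.1,0.2,0,0,0,-10,8,19.1,0.2,0,0,0,-10,8]'; python3 -m handwheel '[9.5,-1.2,0,0,0,-5,8,18.9,-3.2,0,0,0,-10,8,18.9,-3.2,0,0,0,-10,8]'
```

```text
clock: 12.9
position: [0.5384, 0.0128, 0.0434]
tool_rot: [0.001, 0.669, 0.743, -0.0]
wrist_force: [-4.7, -1.0, 9.4]
opening: 0.0143
gripper_force: 59.4
clock: 13.2
position: [0.5573, 0.013, 0.0434]
tool_rot: [0.001, 0.732, 0.682, -0.0]
wrist_force: [-3.3, -2.2, 9.4]
opening: 0.0138
gripper_force: 59.4
clock: 13.5
position: [0.576, 0.01, 0.0434]
tool_rot: [0.001, 0.788, 0.615, 0.0]
wrist_force: [-4.6, -0.3, 9.4]
opening: 0.0139
gripper_force: 59.4
```

```bash
python3 -m handwheel '[6,-1.6,0,0,0,-3.5,8,12.8,-3.9,0,0,0,-7,8,12.8,-3.9,0,0,0,-7,8,12.8,-3.9,0,0,0,-7,8]'; python3 - <<'E'
from cell import robot; import numpy as np
from fit import fit
p=robot.sense()["position"]; c,r=fit([(.4713,-.0194),(.4866,-.0065),(.5033,.0031),(.5201,.0093),(.5384,.0128),(.5573,.013),(.576,.01),p[:2]]); v=p[:2]-c
print(p,c,r.round(5),np.degrees(np.arctan2(v[1],v[0])),robot.sense()["wrist_force"])
E
```

```text
clock: 13.9
position: [0.5884, 0.0061, 0.0434]
tool_rot: [0.001, 0.824, 0.567, 0.0]
wrist_force: [-4.1, -0.6, 8.2]
opening: 0.0136
gripper_force: 59.3
[0.58835636 0.00608876 0.04340935] [ 0.54946963 -0.0967351 ] [-4.e-05 -2.e-05 -1.e-05  3.e-05  9.e-05  1.e-05 -2.e-05 -7.e-05] 69.2839908510848 [-4.08772766 -0.64147672  8.24270049]
```

Nut at about 0 (handle 69.3° world, clamp yaw about 9.1°). I'll release, rise and go round to the pin head.

```bash
python3 -m handwheel '[0,0,0,0,0,0,50,0,0,0,0,0,0,50,0,0,0,0,0,0,50,0,0,40,0,0,0,50,0,0,85,0,0,0,50,0,0,130,0,0,0,0,0,-20,155,0,0,5,0,0,-60,155,0,0,10,0,-5,-105,155,0,0,18,0,-10,-150,155,0,0,26,0]'; python3 -m handwheel '[-3,-45,0,0,0,4,0,-3,-90,0,0,0,4,0,-3,-123,0,0,0,4,0,-3,-123,0,0,0,4,0]'; python3 - <<'E'
from m import *; import pickle; from cell import robot
d=pickle.load(open("s0.pkl","rb")); D=robot.snapshot("side"); S=robot.snapshot("scene"); pickle.dump({"side":D,"scene":S},open("s2.pkl","wb"))
print("pin",sub(d["scene"],S,140,153,12,24),sub(d["side"],D,262,264,24,34,mr=12))
E
```

```text
clock: 14.9
position: [0.5785, -0.1446, 0.197]
tool_rot: [0.001, 0.673, 0.74, 0.0]
wrist_force: [0.7, -0.9, 0.2]
opening: -0.0002
gripper_force: 0.0
clock: 15.3
position: [0.5747, -0.271, 0.1959]
tool_rot: [0.0, 0.652, 0.759, -0.001]
wrist_force: [-0.3, 0.5, -0.0]
opening: -0.0003
gripper_force: 0.0
pin (array([0., 0.]), 0.99) (array([0., 0.]), 1.0)
```

```bash
python3 -m handwheel '[2,0,-50,0,0,0,0,2,0,-100,0,0,0,0,2,0,-140,0,0,0,0,2,0,-156,0,0,0,0,2,0,-156,0,0,0,0,2,0,-156,0,0,0,0]'; python3 -m handwheel '[-2,15,0,0,0,0,0,-4,22,0,0,0,0,0,-4,25,0,0,0,0,0,-4,28,0,0,0,0,0,-5,31,0,0,0,0,0,-5,34,0,0,0,0,0]'; for i in 1 2 3; do python3 -m handwheel '[-0.5,3,0,0,0,0,0,-1,6,0,0,0,0,0]'|grep -E "pos|wrist"; done
```

```text
clock: 16.0
position: [0.5777, -0.2652, 0.0414]
tool_rot: [0.0, 0.649, 0.761, 0.0]
wrist_force: [0.5, -0.7, 0.0]
opening: 0.0002
gripper_force: 0.0
clock: 16.6
position: [0.5726, -0.2332, 0.0412]
tool_rot: [0.001, 0.65, 0.76, -0.0]
wrist_force: [-1.2, -2.3, 1.0]
opening: 0.0
gripper_force: 1.1
position: [0.5715, -0.2268, 0.0409]
wrist_force: [-0.3, -2.7, 1.9]
position: [0.5703, -0.2204, 0.0408]
wrist_force: [0.1, -2.0, 1.4]
position: [0.5693, -0.2142, 0.0408]
wrist_force: [-0.1, -2.1, 1.2]
```

```bash
for i in 1 2 3 4; do python3 -m handwheel '[-0.5,3,0,0,0,0,0,-1,6,0,0,0,0,0]'|grep -E "pos|wrist"; done
```

```text
position: [0.5682, -0.2081, 0.0407]
wrist_force: [0.1, -2.1, 2.5]
position: [0.5672, -0.2021, 0.0407]
wrist_force: [-0.5, -2.8, 1.7]
position: [0.5666, -0.1987, 0.041]
wrist_force: [1.2, -13.7, -2.2]
position: [0.5666, -0.1989, 0.0414]
wrist_force: [2.8, -27.5, -7.3]
```

```bash
python3 -m handwheel '[4,-25,0,0,0,0,0,6,-45,0,0,0,0,0,6,-45,50,0,0,0,0,6,-70,100,0,0,0,0,-40,-110,150,0,0,0,0,-90,-150,150,0,0,0,0,-140,-180,150,0,0,0,0,-170,-200,150,0,0,0,0,-170,-200,150,0,0,0,0]'; python3 - <<'E'
from m import *; import pickle; from cell import robot
d=pickle.load(open("s0.pkl","rb")); D=robot.snapshot("side"); S=robot.snapshot("scene"); pickle.dump({"side":D,"scene":S},open("s3.pkl","wb"))
p=np.array([.569,-.226,.076]);u=np.array([-.158,.987,0])
for n,b in [("scene",(142,155,8,20))]:
    e={"scene":S,"side":D}[n]; print(n,*sub(d[n],e,*b,mr=45),[(t,(proj(e,p+u*t)-proj(e,p))[0].round(1)) for t in (.03,.036,.042)])
c=lambda s,x,y,w,h:cv2.resize(cv2.convertScaleAbs(s["img"][y:y+h,x:x+w,::-1],alpha=1.5),(400,600),interpolation=cv2.INTER_CUBIC)
cv2.imwrite("pics/last.png",np.hstack([c(S,145,125,80,120),c(D,210,185,100,150)]))
E
```

```text
clock: 18.9
position: [0.3928, -0.3913, 0.1908]
tool_rot: [-0.0, 0.65, 0.76, 0.0]
wrist_force: [-1.0, -0.5, -0.7]
opening: 0.0002
gripper_force: 0.0
scene [14.5   -0.625] 0.89 [(0.03, array([11.7, -0.2])), (0.036, array([14. , -0.2])), (0.042, array([16.4, -0.3]))]
```

View pics/last.png

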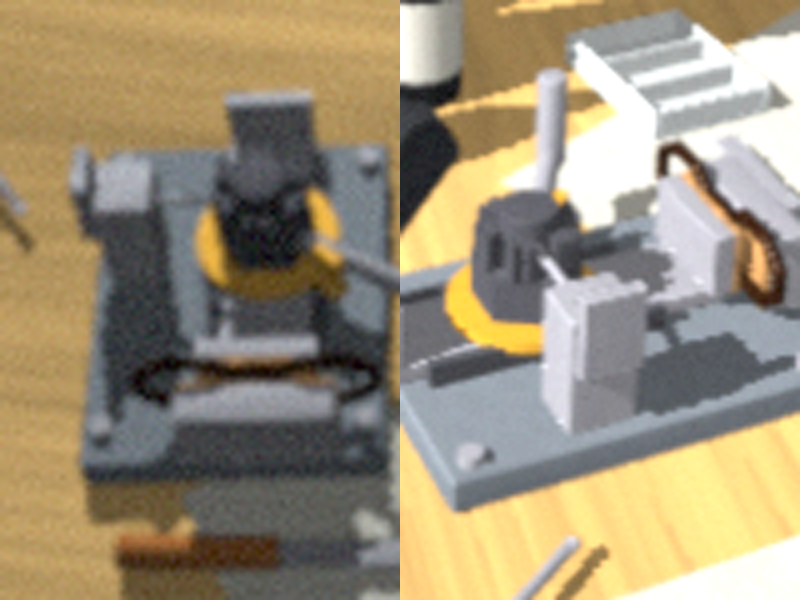

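The picture shows the pin head flush against the guide block (620,320), the pin running into a crown slot at (540,265) and the frame held between cork and jaw at (745,260). Pin travel is about 37 mm plus its starting offset, ending on a hard stop. I'm handing in.

```bash
python3 -c "
import pickle;from m import *
d=pickle.load(open('s0.pkl','rb'));e=pickle.load(open('s3.pkl','rb'))
print('glue',sub(d['side'],e['side'],322,268,28,58,mr=12),'solvent',sub(d['scene'],e['scene'],286,150,26,48,mr=12))
from cell import robot;print(robot.sign_off())"
```

```text
glue (array([-0.125, -0.125]), 0.97) solvent (array([ 1.375, -0.25 ]), 0.74)
the job is handed in; nothing more can be done
None
```

I handed the job in at about 19 s: the jaw is closed against the frame, the nut is turned to the slot at 0, and the pin is home on a hard stop. The glue bottle has not moved. The solvent bottle's position check was a weak match (1.4 px shift, score 0.74), and I did not look at it again before handing in.

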